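# Fit the amber filter cell to the photometer port

### The arm

A 6-joint arm with a two-finger parallel gripper is mounted at the origin on the work surface. World frame = base frame: x ahead of the robot, y to its left, z up, the work surface at z = 0. Lengths are in mm, angles in rad, forces in N, time in s.
With the tool pointing down it reaches from about 200 to 875 mm from the base axis. Payload 3.4 kg.
Tool frame: the origin (TCP) lies on the centre line of the jaws, within the pads' length; the fingertips stand arm.tip_extent ahead of it and the grasp point (between the pads) lies 5 mm behind it (arm.tip_extent is the distance from the TCP to the fingertips, in mm); z points along the fingers, y is the line along which they close (so a half turn about z gives the same grasp; the last joint's range is limited). The gripper opens to 94 mm and grips with 3 to 60 N. Pads are 16 mm wide; open, the fingers measure 119 mm over their backs; the gripper's body (75 mm by 177 mm) begins 78 mm behind the grasp point.
Start: joints at [-1.391, 0.276, 1.505, -0, 1.361, -0.121], TCP at [170.362, -549.218, 219.493] pointing down, gripper open.
Joint ranges: [-2.89, 2.89], [-0.75, 2.08], [0.22, 2.7], [-1.18, 4.32], [0.11, 2.71], [-2.7, 2.7]. Speed limits (rad/s): [2.57, 2.57, 3.14, 3.14, 3.14, 3.14].

### API

Orientations are given as [roll, pitch, yaw] about the fixed x, y, z axes, in that order (R = Rz(yaw) Ry(pitch) Rx(roll)).
In Python, from plant import arm, eyes, job gives the robot as it stands. The module is installed in compiled form; this text tells all that it offers.
- The arm moves only by the tool servo_tool, never from a script. Its argument "series" is a list of rows, each a list of 3 entries, a list of its own where there are three numbers: the shift along the tool's x, y, z each as a share of 0.75 m, from -1 to 1, then the turn, a rotation vector about the tool's x, y, z each as a share of 45 degrees, from -1 to 1, then the opening, from -1 (shut) to 1 (fully open). A call has 1 to 8 rows; each row shifts and turns the commanded pose from where the row before left it, along the tool's axes as they then stand; what a row does not reach is not made up. A row lasts 1/8 s, in which the tool goes at most 62.5 mm and 10.7 degrees, less where a joint would pass 70% of its speed; a pose out of reach is approached as far as the arm can. A call with a number of a shift or a turn outside -1 to 1 is refused whole. A call with a gripper value outside its range is refused whole. The fingers move at their own pace and stop on an object; "grip_force" is the grip in N (left out, the last holds). Time passes only in rows, so rows that do not move let the fingers close. It gives the time, the measured TCP pose, the force, the opening and the grip force at its end, in the units of the state.
- arm.get_obs(): the state, without advancing time (a new reading comes with each control period).
- eyes.capture(name): name is "side" or "top" or "wrist"; returns the picture (420x560x3 uint8, red, green, blue); there is no depth.
- eyes.camera_params(name): a dict with "fx", "fy", "cx", "cy" (pixels), "pose" (4x4, takes a point from camera to world coordinates); the wrist camera has in their place "tool_from_camera" (4x4, takes a point from camera to tool coordinates, whose origin is the TCP and whose axes are the flange's). Camera axes: x right, y down, z forward; pixel columns grow to the right and rows downward; lengths in mm; the calibration is good to about 2 mm. The wrist camera is an equidistant fisheye: a pixel r from the principal point sees the ray r / f radians off the axis. A picture is of the moment at which its call begins: read the wrist's pose just before it. camera_params takes no time and is no camera call.
- job.sign_off(): hands the job in; it is judged then, once.
The state is a dict: "time_s": time; "q": joint angles; "joint_velocities": joint speeds; "tau": joint torques, N m; "ee_pos": TCP position; "ee_rot": TCP orientation; "contact_force": force on the tool from outside, world axes, zero at the start; "torque": the same for the moment, N m; "finger_gap": finger opening in mm; "grip_force": force on a finger pad.
Only numpy, scipy, OpenCV 4.12 (cv2) and the standard library are available. Lean on these libraries where they do the work, as an engineer would, in place of code of your own. Each camera call takes 0.05 s, during which the arm holds its last target. There are 200 camera calls.

### The job

Take the filter cell with the amber window from the white tray and set it over the steel spigot on top of the photometer. Turn it until its hidden keyways drop over the spigot's cross pin, then push it fully home against the sprung seat and finish while still holding it pushed down there with the gripper. Leave the blue filter cell and the two bottles where they stand.

Things in the scene. Friction and masses are not known exactly. Their poses are not given: they have to be found in the camera images.
- amber_mid (a point): Centre (half-way up, on the axis) of the filter cell to fit: a loose, upright, round black knurled collar, 52 mm in diameter, 46 mm high, about 160 g, with an amber window in its flat closed top. It stands on the 4 mm floor of a white tray (rim 9 mm high) beside the photometer, in either of the tray's two places. z points up.
- amber_mouth (a point): Centre of the amber cell's open underside, 23 mm below its centre. The round bore is 34 mm wide and 38 mm deep; four keyways, 90 degrees apart, run the full depth of its wall, 9.5 mm wide and reaching 23 mm from the axis. Nothing on the outside shows where they are.
- blue_mid (a point): Centre of the other filter cell on the tray, same size and look but with a blue window, standing about 100 to 110 mm from the amber one (centre to centre). Not to be moved.
- port (a point): On the port's axis at the top face of its dark flange, 90 mm above the bench; z up. The photometer is a fixed white box, 210 x 220 mm and 88 mm high, its top flat for 75 mm or more round the port. Fully home, the cell's underside meets the flange and its centre is 23 mm above this point. A fixed steel spigot, 30 mm in diameter, rises 35 mm from the flange; its top 6 mm taper to 20 mm.
- pin_level (a point): On the port's axis, 24 mm above the flange: level of the upper side of the brass cross pin through the spigot, 5 mm wide and 43 mm from tip to tip. The pin's direction is not given and differs each time. A cell set on the spigot rests on the pin, until turned (90 degrees at most, either way) so that keyways come over it, within about 6 degrees. It then goes down 18 mm to the seat.
- seat (a joint): Sprung seat: an aluminium disc, 43 mm in diameter, round the foot of the spigot, 6 mm proud of the flange. Value in m: 0 is up, 0.006 is pressed down flush with the flange. Its spring pushes up with about 4 N at 0 and 10 N at 0.006, more than the cell's weight, so that a cell let go comes up again.
- bottle_left: Amber laboratory bottle, 60 mm diameter, 135 mm high, loose, on the left (+y) side. Origin at the centre of its underside. Not to be moved.
- bottle_right: The same kind of bottle on the right (-y) side. Not to be moved.

How it is judged (in metres and radians):
On the way, in this order (a step that is already met when the one before it is completed fails the run):
1. the amber cell is lifted clear of the tray (height (world z) of amber_mid above 0.09 m), for 0.1 s.
2. the amber cell is set over the spigot, its rim below the spigot's top (horizontal distance between amber_mid and port below 0.006 m and z of amber_mid in the frame of port below 0.056 m and angle between amber_mid's own z axis and vertical below 0.2 rad).
3. the keyways have dropped over the cross pin (horizontal distance between amber_mid and port below 0.005 m and z of amber_mid in the frame of port below 0.035 m).
At the end, for the whole second after the job is handed in: The amber cell is on the spigot (axis within 4 mm, tilt under 0.08 rad), pushed to within 1.8 mm of fully home with the sprung seat pressed down by more than 4.2 mm of its 6 mm, and the gripper's fingers still hold or press it there with more than 2 N, through the last second (horizontal distance between amber_mid and port below 0.004 m and z of amber_mid in the frame of port below 0.0248 m and angle between amber_mid's own z axis and vertical below 0.08 rad and value of joint seat above 0.0042 m and contact force between the fingers and amber above 2 N); the arm keeps its last pose, push and grip.
It fails at once if the blue cell is moved more than 25 mm (distance of blue_mid from where it was at the start of the episode above 0.025 m).
It fails at once if a bottle is moved more than 25 mm (distance of any of bottle_left, bottle_right from where it was at the start of the episode above 0.025 m).
It also fails if it takes over 54 s, if anything falls off the work surface, if the arm or the gripper's body presses on something with over 40 N, if the wrist force passes 120 N, or if a joint passes its speed limit or range.

## Working session

There is one attempt and no reset: what is moved stays moved. The work goes in short steps, Python scripts to look and compute and a tool call to move; the robot and the scene stay as the last step left them, time stands still between calls to the robot, and variables do not carry over. Pictures are saved under pics/ and viewed, at most 10 in all, crops included, and the job is handed in when it is done.

Besides the shell and the picture viewer there is one more tool, called after "Request:" as name(argument=value, ...), one argument or row to a line, values as JSON. servo_tool: Moves the arm, as the interface text tells. Shift numbers are shares of 0.75 m and turn numbers shares of 45 degrees, none past 1 either way. Its arguments: {"type":"object","properties":{"series":{"type":"array"},"grip_force":{"type":"number"}},"required":["series"]}

```bash
mkdir -p pics; python3 - <<'E'
from plant import arm,eyes
import cv2,numpy as np
np.set_printoptions(precision=3,suppress=True)
o=arm.get_obs();print(o, arm.tip_extent)
ims=[]
for n in("side","top"):
    p=eyes.camera_params(n);print(n,p)
    im=eyes.capture(n)[:,:,::-1];cv2.imwrite(f"pics/{n}0.png",im)
print(eyes.camera_params("wrist"))
E
```

```text
{'time_s': 0.0, 'q': array([-1.391,  0.277,  1.506, -0.   ,  1.361, -0.121]), 'joint_velocities': array([-0.   , -0.   ,  0.   , -0.001, -0.001,  0.001]), 'tau': array([  0.   , -40.458, -23.723,   0.07 ,   0.034,  -0.   ]), 'ee_pos': array([ 170.238, -548.66 ,  218.62 ]), 'ee_rot': array([-3.14 , -0.   ,  0.301]), 'contact_force': array([-0.547, -0.211,  0.237]), 'torque': array([-0.036, -0.018, -0.031]), 'grip_force': 0.0, 'finger_gap': 93.9288204875668} 14.0
side {'fx': 394.2151592644619, 'fy': 394.2151592644619, 'cx': 275.8027357612915, 'cy': 209.87659946305092, 'pose': array([[   0.981,   -0.14 ,    0.137,  406.404],
       [  -0.195,   -0.751,    0.631, -640.291],
       [   0.015,   -0.646,   -0.763,  906.181],
       [   0.   ,    0.   ,    0.   ,    1.   ]])}
top {'fx': 422.28586195541016, 'fy': 422.28586195541016, 'cx': 279.9621380392396, 'cy': 204.18893208696164, 'pose': array([[  -0.016,   -0.996,    0.084,  447.971],
       [  -1.   ,    0.015,   -0.013,    6.895],
       [   0.012,   -0.084,   -0.996, 1141.906],
       [   0.   ,    0.   ,    0.   ,    1.   ]])}
{'fx': 325.19226210127806, 'fy': 325.19226210127806, 'cx': 280.29844647890775, 'cy': 210.24829807886908, 'tool_from_camera': array([[  -0.   ,   -0.96 ,   -0.281,   83.56 ],
       [   1.   ,   -0.001,    0.   ,   -1.288],
       [  -0.   ,   -0.281,    0.96 , -167.394],
       [   0.   ,    0.   ,    0.   ,    1.   ]])}
```

View pics/top0.png

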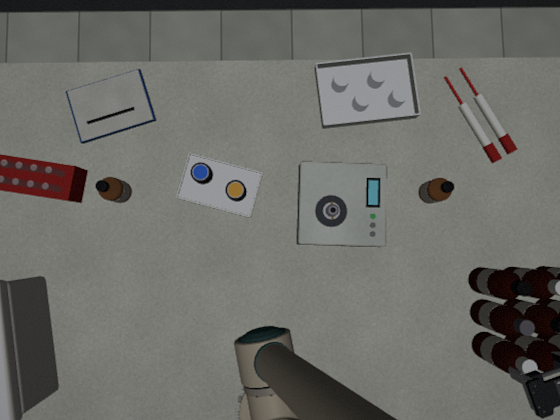

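View pics/side0.png

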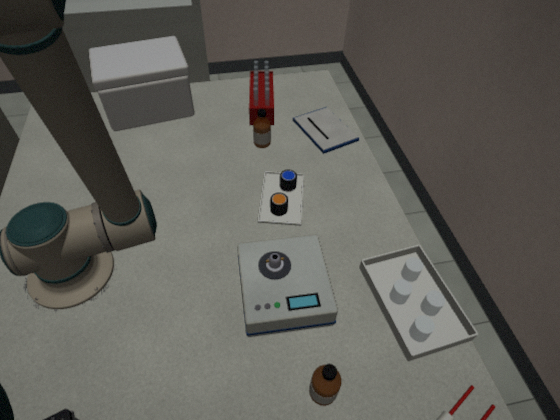

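The top view shows the amber window at about (236,190), blue at (201,172) and the dark port flange at (331,211). In the side view amber is at (279,204), blue at (288,176) and the port at (275,264).

```bash
cat >h.py <<'E'
import numpy as np,cv2
def ray(p,u,v):
    d=p["pose"][:3,:3]@np.array([(u-p["cx"])/p["fx"],(v-p["cy"])/p["fy"],1]);return p["pose"][:3,3],d
def onplane(p,u,v,z):
    c,d=ray(p,u,v);return c+d*(z-c[2])/d[2]
def blobs(m,amin=20):
    n,_,s,c=cv2.connectedComponentsWithStats(m.astype(np.uint8));return [(s[i,4],*c[i].round(1)) for i in range(1,n) if s[i,4]>=amin]
E
python3 - <<'E'
from h import *
from plant import eyes
for n,win,fl in(("top",(236,190),(331,211)),("side",(279,203),(275,264))):
    p=eyes.camera_params(n);im=cv2.imread(f"pics/{n}0.png");hsv=cv2.cvtColor(im,cv2.COLOR_BGR2HSV)
    H,S,V=[hsv[...,i].astype(int) for i in range(3)]
    for nm,m in(("amber",(H>8)&(H<28)&(S>130)&(V>110)),("blue",(H>105)&(H<130)&(S>130)&(V>90))):
        for a,u,v in blobs(m,30):
            if abs(u-win[0])<60 and abs(v-win[1])<60: print(n,nm,a,u,v,onplane(p,u,v,50).round(1))
    # flange ellipse
    sub=np.zeros(V.shape,bool);x,y=fl;sub[y-25:y+26,x-25:x+26]=V[y-25:y+26,x-25:x+26]<100
    cs,_=cv2.findContours(sub.astype(np.uint8),cv2.RETR_EXTERNAL,cv2.CHAIN_APPROX_NONE)
    c=max(cs,key=cv2.contourArea);e=cv2.fitEllipse(c);print(n,"flange",e,onplane(p,*e[0],90).round(1))
E
```

```text
top amber 144 235.0 189.3 [580.2 108.9  50. ]
top blue 147 200.0 171.7 [627.7 199.6  50. ]
top flange ((330.681640625, 210.6505889892578), (30.845726013183594, 31.418046951293945), 138.39321899414062) [ 518.1 -133.4   90. ]
side amber 93 278.8 198.4 [577.1 108.9  50. ]
side blue 81 288.0 174.6 [624.6 200.2  50. ]
side flange ((274.2239990234375, 265.0479431152344), (27.689146041870117, 32.145870208740234), 90.520751953125) [ 514.8 -136.7   90. ]
```

Request:
servo_tool(
  series=[
    [[0.056,-0.048,0],[0,0,0],1],
    [[0.056,-0.048,0],[0,0,0],1],
    [[0.056,-0.048,0],[0,0,0],1],
    [[0.056,-0.048,0],[0,0,0],1],
    [[0.056,-0.048,0],[0,0,0],1],
    [[0.056,-0.048,0],[0,0,0],1],
    [[0.056,-0.048,0],[0,0,0],1],
    [[0.056,-0.048,0],[0,0,0],1],
  ],
  grip_force=25,
)

```text
time_s: 1.1
ee_pos: [406.5, -172.9, 219.3]
ee_rot: [3.141, 0.0, 0.301]
contact_force: [1.0, -0.4, -0.9]
finger_gap: 94.3
grip_force: 0.0
```

Request:
servo_tool(
  series=[
    [[0.056,-0.048,0],[0,0,0],1],
    [[0.056,-0.048,0],[0,0,0],1],
    [[0.056,-0.048,0],[0,0,0],1],
    [[0.056,-0.048,0],[0,0,0],1],
    [[0.056,-0.048,0],[0,0,0],1],
    [[0.056,-0.048,0],[0,0,0],1],
    [[0,0,0],[0,0,-0.2],1],
    [[0,0,0],[0,0,-0.2],1],
  ],
)

```text
time_s: 2.1
ee_pos: [582.5, 107.3, 218.5]
ee_rot: [-3.141, 0.002, 0.622]
contact_force: [-0.2, 0.6, 0.2]
finger_gap: 94.1
grip_force: 0.0
```

Request:
servo_tool(
  series=[
    [[0,0,0],[0,0,-0.2],1],
    [[0,0,0],[0,0,-0.2],1],
    [[0,0,0],[0,0,-0.2],1],
    [[0,0,0],[0,0,0],1],
    [[0,0,0],[0,0,0],1],
  ],
)

```text
time_s: 2.72
ee_pos: [582.5, 106.4, 219.2]
ee_rot: [-3.141, 0.0, 1.084]
contact_force: [0.2, -0.9, 0.3]
finger_gap: 93.8
grip_force: 0.0
```

```bash
cat >>h.py <<'E'
from scipy.spatial.transform import Rotation as Ro
def wplane(p,o,u,v,z):
    a=np.array([u-p["cx"],v-p["cy"]]);r=np.hypot(*a);t=r/p["fx"]
    d=np.array([*(a/max(r,1e-9)*np.sin(t)),np.cos(t)])
    R=Ro.from_euler("xyz",o["ee_rot"]).as_matrix();T=p["tool_from_camera"]
    c=o["ee_pos"]+R@T[:3,3];d=R@T[:3,:3]@d
    return c+d*(z-c[2])/d[2]
def wmask(im,lo,hi):
    H=cv2.cvtColor(im,cv2.COLOR_RGB2HSV);return cv2.inRange(H,lo,hi)>0
E
python3 - <<'E'
from h import *
from plant import arm,eyes
p=eyes.camera_params("wrist");o=arm.get_obs();im=eyes.capture("wrist");cv2.imwrite("pics/w1.png",im[...,::-1])
for nm,lo,hi in(("amber",(8,130,100),(28,255,255)),("blue",(105,130,80),(130,255,255))):
    for a,u,v in blobs(wmask(im,lo,hi),200):print(nm,a,u,v,wplane(p,o,u,v,50).round(1))
E
```

```text
amber 979 276.4 196.2 [579.3 109.   50. ]
blue 1077 276.1 98.3 [627.4 200.1  50. ]
```

View pics/w1.png

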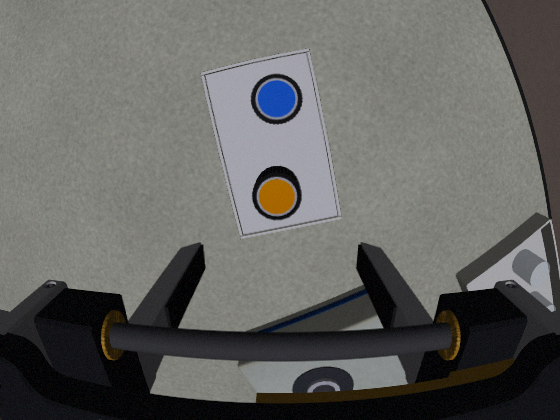

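The wrist view shows amber at (276,196) between the open fingers and blue at (276,98), so the closing line is clear of blue. All three views agree on amber, about (579,109). I'll descend now.

Request:
servo_tool(
  series=[
    [[0.001,-0.0054,0.05],[0,0,0],1],
    [[0,0,0.05],[0,0,0],1],
    [[0,0,0.05],[0,0,0],1],
    [[0,0,0.04],[0,0,0],1],
    [[0,0,0.03],[0,0,0],1],
    [[0,0,0.02],[0,0,0],1],
    [[0,0,0.016],[0,0,0],1],
    [[0,0,0],[0,0,0],1],
  ],
)

```text
time_s: 3.78
ee_pos: [579.1, 108.9, 26.9]
ee_rot: [-3.141, 0.001, 1.086]
contact_force: [0.4, -0.3, 0.0]
finger_gap: 94.2
grip_force: 0.0
```

Request:
servo_tool(
  series=[
    [[0,0,0],[0,0,0],-1],
    [[0,0,0],[0,0,0],-1],
    [[0,0,0],[0,0,0],-1],
    [[0,0,0],[0,0,0],-1],
    [[0,0,0],[0,0,0],-1],
    [[0,0,0],[0,0,0],-1],
  ],
  grip_force=30,
)

```text
time_s: 4.53
ee_pos: [579.5, 108.9, 27.6]
ee_rot: [3.141, -0.0, 1.086]
contact_force: [-0.8, -0.1, 2.2]
finger_gap: 51.8
grip_force: 30.0
```

Request:
servo_tool(
  series=[
    [[0,0,-0.02],[0,0,0],-1],
    [[0,0,-0.03],[0,0,0],-1],
    [[0,0,-0.04],[0,0,0],-1],
    [[0,0,-0.05],[0,0,0],-1],
    [[0,0,-0.05],[0,0,0],-1],
    [[0,0,-0.04],[0,0,0],-1],
    [[0,0,-0.02],[0,0,0],-1],
    [[0,0,0],[0,0,0],-1],
  ],
)

```text
time_s: 5.52
ee_pos: [579.8, 108.9, 216.0]
ee_rot: [3.14, -0.001, 1.086]
contact_force: [-0.5, -0.6, -2.3]
finger_gap: 52.1
grip_force: 30.0
```

Request:
servo_tool(
  series=[
    [[-0.04,0.0077,0],[0,0,0],-1],
    [[-0.06,0.0116,0],[0,0,0],-1],
    [[-0.07,0.0135,0],[0,0,0],-1],
    [[-0.07,0.0135,0],[0,0,0],-1],
    [[-0.07,0.0135,0],[0,0,0],-1],
    [[-0.06,0.0116,0],[0,0,0],-1],
    [[-0.035,0.006,0],[0,0,0],-1],
    [[0,0,0],[0,0,0],-1],
  ],
)

```text
time_s: 6.52
ee_pos: [487.9, -188.0, 213.3]
ee_rot: [-3.138, 0.0, 1.083]
contact_force: [0.3, 0.7, -1.7]
finger_gap: 51.5
grip_force: 30.0
```

```bash
python3 - <<'E'
from h import *
from plant import arm,eyes
p=eyes.camera_params("wrist");o=arm.get_obs();im=eyes.capture("wrist");cv2.imwrite("pics/w2.png",im[...,::-1])
print(o["ee_pos"],o["ee_rot"],o["contact_force"],o["finger_gap"])
for a,u,v in blobs(wmask(im,(8,130,100),(28,255,255)),200):print(a,u,v,wplane(p,o,u,v,o["ee_pos"][2]+23).round(1))
E
```

```text
[ 487.94283858 -188.01511064  213.32390839] [-3.13843280e+00  2.14868742e-04  1.08290809e+00] [ 0.28944276  0.72200085 -1.69275411] 51.5144130762546
3830 280.4 288.1 [ 488.4 -187.8  236.3]
```

View pics/w2.png

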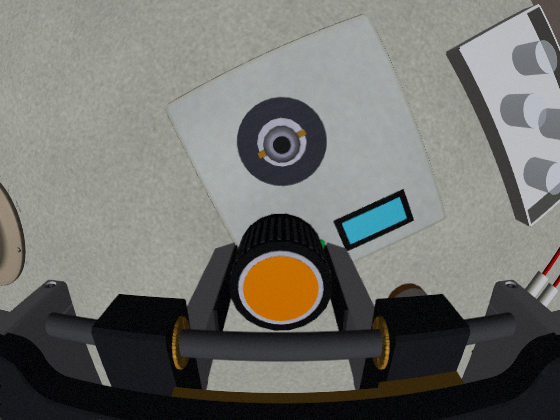

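The port is in clear view: the flange circle is at about (281,141) and the brass pin tips at (262,154) and (302,132). The cell window at (280,288) sits centred in the jaws. Next I'll measure the port precisely.

```bash
python3 - <<'E'
from h import *
from plant import arm,eyes
p=eyes.camera_params("wrist");o=arm.get_obs();im=cv2.imread("pics/w2.png")[...,::-1].copy()
g=cv2.cvtColor(im,cv2.COLOR_RGB2GRAY);m=np.zeros_like(g);m[85:195,225:340]=(g[85:195,225:340]<110)
cs,_=cv2.findContours(m,cv2.RETR_EXTERNAL,cv2.CHAIN_APPROX_NONE);c=max(cs,key=cv2.contourArea)[:,0,:]
P=np.array([wplane(p,o,u,v,90)[:2] for u,v in c])
(ce,r)=cv2.minEnclosingCircle(P.astype(np.float32))
A=np.c_[2*P,np.ones(len(P))];s=np.linalg.lstsq(A,(P**2).sum(1),rcond=None)[0];print("flange",s[:2],np.sqrt(s[2]+s[0]**2+s[1]**2),ce,r)
b=blobs(wmask(im[100:180,240:325],(8,110,60),(28,255,255)),8)
q=[wplane(p,o,u+240,v+100,114)[:2] for a,u,v in b];print(b,q,np.mean(q,0))
# spigot top dark hole
m2=np.zeros_like(g);m2[130:158,268:296]=(g[130:158,268:296]<60)
for a,u,v in blobs(m2,15):print("hole",a,u,v,wplane(p,o,u,v,125))
E
```

```text
flange [ 518.31769623 -131.76669985] 39.81122533061966 (518.190185546875, -131.63894653320312) 40.34217071533203
[(np.int32(48), np.float64(61.2), np.float64(33.1)), (np.int32(47), np.float64(21.4), np.float64(53.8))] [array([ 536.68641417, -131.6566366 ]), array([ 499.85695634, -131.56135571])] [ 518.27168525 -131.60899616]
hole 240 281.3 144.6 [ 518.30316029 -131.72334656  125.        ]
```

Request:
servo_tool(
  series=[
    [[0.03,0,0],[0,0,0],-1],
    [[0.035,0,0],[0,0,0],-1],
    [[0.02,0,0.01],[0,0,0],-1],
    [[0,0,0.025],[0,0,0],-1],
    [[0,0,0.025],[0,0,0],-1],
    [[0,0,0.02],[0,0,0],-1],
    [[0,0,0],[0,0,0],-1],
    [[0,0,0],[0,0,0],-1],
  ],
)

```text
time_s: 7.58
ee_pos: [519.4, -130.5, 155.3]
ee_rot: [3.141, -0.0, 1.086]
contact_force: [-0.3, -0.0, -0.6]
finger_gap: 51.7
grip_force: 30.0
```

Request:
servo_tool(
  series=[
    [[-0.0025,-0.001,0],[0,0,0],-1],
    [[0,0,0.005],[0,0,0],-1],
    [[0,0,0.005],[0,0,0],-1],
    [[0,0,0.005],[0,0,0],-1],
    [[0,0,0.004],[0,0,0],-1],
    [[0,0,0],[0,0,0],-1],
  ],
)

```text
time_s: 8.32
ee_pos: [517.2, -131.7, 140.3]
ee_rot: [-3.141, 0.0, 1.086]
contact_force: [-0.1, -0.7, -0.8]
finger_gap: 51.9
grip_force: 30.0
```

Request:
servo_tool(
  series=[
    [[0,0,0.002],[0,0,0],-1],
    [[0,0,0.002],[0,0,0],-1],
    [[0,0,0.002],[0,0,0],-1],
    [[0,0,0],[0,0,0],-1],
  ],
)

```text
time_s: 8.82
ee_pos: [517.5, -131.9, 137.4]
ee_rot: [3.141, 0.0, 1.086]
contact_force: [-1.4, 1.0, 6.2]
finger_gap: 51.9
grip_force: 30.0
```

Request:
servo_tool(
  series=[
    [[0,0,0.001],[0,0,-0.1],-1],
    [[0,0,0],[0,0,-0.1],-1],
    [[0,0,0],[0,0,-0.1],-1],
    [[0,0,0],[0,0,-0.1],-1],
  ],
)

```text
time_s: 9.32
ee_pos: [518.2, -131.1, 137.3]
ee_rot: [3.139, -0.001, 1.402]
contact_force: [-1.4, 3.8, 8.2]
finger_gap: 51.7
grip_force: 30.0
```

Request:
servo_tool(
  series=[
    [[0,0,0],[0,0,-0.1],-1],
    [[0,0,0],[0,0,-0.1],-1],
    [[0,0,0],[0,0,-0.1],-1],
    [[0,0,0],[0,0,0],-1],
  ],
)

```text
time_s: 9.82
ee_pos: [517.6, -132.5, 135.7]
ee_rot: [3.141, 0.001, 1.635]
contact_force: [-0.1, -1.4, -1.3]
finger_gap: 52.2
grip_force: 30.0
```

Force has vanished and the tool dropped below pin level, so the keyways have caught. I'll push down gently.

Request:
servo_tool(
  series=[
    [[0,0,0.003],[0,0,0],-1],
    [[0,0,0.003],[0,0,0],-1],
    [[0,0,0.003],[0,0,0],-1],
    [[0,0,0],[0,0,0],-1],
  ],
)

```text
time_s: 10.32
ee_pos: [517.7, -132.4, 128.5]
ee_rot: [3.141, 0.001, 1.636]
contact_force: [1.0, -4.4, -1.4]
finger_gap: 51.8
grip_force: 30.0
```

Request:
servo_tool(
  series=[
    [[0,0.002,0.003],[0,0,0],-1],
    [[0,0,0.003],[0,0,0],-1],
    [[0,0,0.003],[0,0,0],-1],
    [[0,0,0.003],[0,0,0],-1],
    [[0,0,0.003],[0,0,0],-1],
    [[0,0,0.002],[0,0,0],-1],
    [[0,0,0],[0,0,0],-1],
  ],
  grip_force=45,
)

```text
time_s: 11.2
ee_pos: [518.5, -132.4, 116.8]
ee_rot: [-3.141, 0.001, 1.636]
contact_force: [-2.2, -4.0, 6.0]
finger_gap: 51.8
grip_force: 45.0
```

Request:
servo_tool(
  series=[
    [[-0.002,-0.001,0.002],[0,0,0],-1],
    [[0,0,0.002],[0,0,0],-1],
    [[0,0,0.002],[0,0,0],-1],
    [[0,0,0],[0,0,0],-1],
  ],
)

```text
time_s: 11.7
ee_pos: [518.4, -132.5, 113.6]
ee_rot: [3.14, -0.001, 1.636]
contact_force: [-2.9, -1.4, 12.9]
finger_gap: 51.9
grip_force: 45.0
```

Request:
servo_tool(
  series=[
    [[0,0,0.002],[0,0,0],-1],
    [[0,0,0.001],[0,0,0],-1],
    [[0,0,0],[0,0,0],-1],
    [[0,0,0],[0,0,0],-1],
  ],
)

```text
time_s: 12.2
ee_pos: [518.4, -132.5, 113.5]
ee_rot: [3.14, -0.0, 1.636]
contact_force: [-4.7, 0.9, 26.7]
finger_gap: 51.5
grip_force: 45.0
```

```bash
python3 - <<'E'
from h import *
from plant import arm,eyes
p=eyes.camera_params("wrist");o=arm.get_obs();im=eyes.capture("wrist");cv2.imwrite("pics/w3.png",im[...,::-1])
print(o["ee_pos"],o["contact_force"])
for a,u,v in blobs(wmask(im,(8,130,100),(28,255,255)),500):print(a,u,v,wplane(p,o,u,v,136).round(1))
E
```

```text
[ 518.43184237 -132.47638667  113.54917166] [-4.68728587  0.92505    26.6930337 ]
3835 280.3 288.2 [ 519.6 -132.7  136. ]
```

View pics/w3.png

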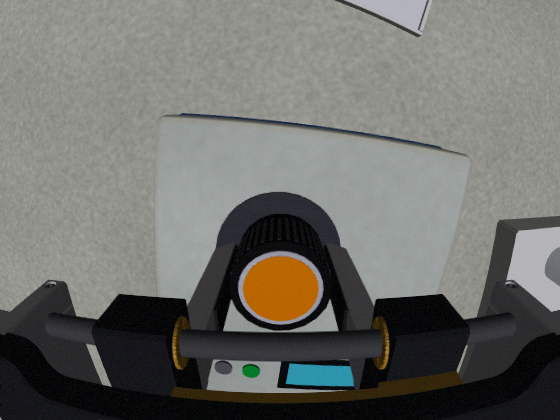

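The cell sits down on the flange with the window at (280,288), the same pixel as before the push, so it has not slipped in the jaws. The force rose from 13 to 27 N with no further travel, so it is fully home.

```bash
python3 -c "
from plant import job
print(job.sign_off())"
```

```text
the job is handed in; nothing more can be done
None
```

The amber cell is keyed onto the spigot and held fully home at about 27 N, and I handed the job in at about 12.3 s; sign-off gave no verdict.

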